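# Open the orange-lidded vial tray

### The arm

A 7-joint arm with a two-finger parallel gripper is mounted at the origin on a cart in front of the work surface, level with it; the furniture and walls round the work are solid. World frame = base frame: x ahead of the robot, y to its left, z up, the work surface at z = 0. Lengths are in m, angles in rad, forces in N, time in s.
With the tool pointing down it reaches from about 0.425 to 0.95 m from the base axis. Payload 4.7 kg.
Tool frame: the origin (TCP) lies between the finger pads; the fingertips stand 25 mm ahead of it and the grasp point (between the pads) lies 6 mm ahead of it; z points along the fingers, y is the line along which they close (so a half turn about z gives the same grasp; the last joint's range is limited). The gripper opens to 85 mm and grips with 20 to 120 N. Pads are 22 mm wide; open, the fingers measure 114 mm over their backs; the gripper's body (76 mm by 85 mm) begins 54 mm behind the grasp point. The pads swing forward as they close: fully open they stand 13 mm farther back than shut.
Start: joints at [1.088, 0.469, -0.049, 1.532, 0.024, 1.141, -0.082], TCP at [0.296, -0.607, 0.256] pointing down, gripper open.
Joint ranges: [-2.59, 2.59], [-0.33, 1.99], [-1.39, 1.29], [0.1, 2.45], [-1.04, 4.18], [0.21, 1.99], [-2.66, 2.66]. Speed limits (rad/s): [2.57, 2.57, 3.14, 3.14, 3.14, 3.14, 3.14].

### API

Orientations are given as a 3x3 rotation matrix whose columns are the frame's x, y, z axes.
In Python, from rig import * gives the robot as it stands. Calls block until the motion is done:
- movep(position, orientation): joint-space move of the TCP to a pose.
- move_l(position, attitude=None, feed=0.15, until_force=None): straight line of the TCP; attitude=None keeps the orientation; feed is the mean speed in m/s. With until_force (N) it stops when the force on the tool has changed by that much, and returns True; else False.
- move_joints(angles): joint-space move.
- command_gripper(opening, newtons=None): finger opening in m; newtons is the grip in N (None keeps the last); returns when the fingers have stopped.
- sleep(seconds).
- inverse_kinematics(position, orientation): joint angles nearest the present ones, or None.
- sense(): the state.
- camera(name): name is "side" or "top" or "wrist"; returns (picture, depth): 384x512x3 uint8, red, green, blue; 384x512 float32, m along the optical axis (not along the pixel's ray), 0 where there is no reading.
- camera_params(name): a dict with "K" (3x3 intrinsics, pixels), "dist" ([k1, k2, p1, p2, k3] as OpenCV has them; the pictures are not rectified), "position" and "rotation" of the camera in the world; the wrist camera has in their place "tool_from_camera" (4x4, takes a point from camera to tool coordinates, whose origin is the TCP and whose axes are the flange's). Camera axes: x right, y down, z forward; pixel columns grow to the right and rows downward; lengths in m; the calibration is good to about 2 mm. A picture is of the moment at which its call begins: read the wrist's pose just before it. camera_params takes no time and is no camera call.
A pose or a line that the arm cannot do raises Unreachable and nothing moves.
- finish_job(): hands the job in; it is judged then, once.
The state is a dict: "time_s": time; "joint_pos": joint angles; "qd": joint speeds; "joint_efforts": joint torques, N m; "position": TCP position; "tcp_rot": TCP orientation; "wrist_force": force on the tool from outside, world axes, zero at the start; "ft_torque": the same for the moment, N m; "finger_gap": finger opening in m; "gripper_force": force on a finger pad.
Only numpy, scipy, OpenCV 4.12 (cv2) and the standard library are available. Lean on these libraries where they do the work, as an engineer would, in place of code of your own. Each camera call takes 0.05 s, during which the arm holds its last target. There are 200 camera calls.

### The job

Open the sample tray that has the orange lid: raise the lid over the lip at the front end of the tray, slide it forward out of its grooves under the side rails, and lay it gently flat on the bench, grip post up. Leave the tray with the blue lid shut.

Things in the scene. Friction and masses are not known exactly. Their poses are not given: they have to be found in the camera images.
- lid: orange lid: 100 x 72 mm plate, 4 mm thick, with a square upright grip post in its middle, 20 x 20 mm, sides along the lid's x and y, top 52 mm above the lid's underside. Origin: centre of the underside; z up, x along the 100 mm side, y along the 72 mm side. Loose, 0.06 to 0.11 kg. Starts shut in its tray, x and y as the tray's, underside 30 mm above the bench.
- tray: white tray under the orange lid, bolted to the bench: 114 mm (x) by 90 mm (y), 114 mm over its feet, 55 mm high. Origin: centre of underside, on the bench; x points to its back. Grey rails over both long sides, underside 52 mm and top 55 mm above the bench, 56 mm slot between them for the post: the shut lid can rise 18 mm and no more. Back wall 55 mm high. Vials fixed inside, below the lid.
- tray_lip (a point): middle of the top edge of the orange-lidded tray's front end wall (the lip), 37 mm above the bench, 7 mm above the shut lid's underside. It blocks sliding: raise the lid about 12 mm (8 to 16), then slide it along the tray's -x, roughly towards the robot; after 110 mm it is clear of the tray. Play of the lid in the tray: 5 mm either side, 3 mm lengthwise.
- other_lid: the blue lid of a second tray of the same make, which stands beside the first on its left or right, the middles 0.15 m or more apart; same shape as the orange lid. It must stay where it is. To the right of the trays a tall instrument cabinet overhangs the bench (from x = 0.53 m on, y below 0.12 m), so swing in from the right close to the robot base (about 0.45 m from its axis).
Not all that is in view belongs to the job. What is shaped like the lid but purple is not meant.

How it is judged:
By the outcome, as a careful person would: the job done as asked, in the order asked, and still so for the second after the job is handed in, with the robot touching nothing.
It also fails if it takes over 40 s, if anything falls off the work surface, if the arm or the gripper's body presses on something with over 40 N, if the wrist force passes 120 N, or if a joint passes its speed limit or range.

## Working session

There is one attempt and no reset: what is moved stays moved. The work goes in short steps, each a Python script; the robot and the scene stay as the last script left them, time stands still between calls to the robot, and variables do not carry over. Pictures are saved under pics/ and viewed, at most 10 in all, crops included, and the job is handed in when it is done.

```bash
mkdir -p pics
python3 - <<'E'
from rig import *
import cv2,numpy as np
ims=[]
for n in("top","side"):
    p,d=camera(n); np.savez("pics/%s0.npz"%n,p=p,d=d); ims.append(p)
    c=camera_params(n); print(n,c)
    cv2.imwrite("pics/%s0.png"%n,p[:,:,::-1])
print(camera_params("wrist"),sense())
E
```

```text
top {'K': array([[346.81698324,   0.        , 253.29340659],
       [  0.        , 346.81698324, 185.4290469 ],
       [  0.        ,   0.        ,   1.        ]]), 'dist': array([-0.07465473,  0.        ,  0.        ,  0.        ,  0.        ]), 'position': array([0.3953259 , 0.37555925, 0.90496961]), 'rotation': array([[ 0.01350382, -0.99059388,  0.13616688],
       [-0.99980865, -0.01530426, -0.01218411],
       [ 0.01415344, -0.13597629, -0.99061099]])}
side {'K': array([[419.89626138,   0.        , 253.76395864],
       [  0.        , 419.89626138, 187.26501296],
       [  0.        ,   0.        ,   1.        ]]), 'dist': array([-0.11662201,  0.        ,  0.        ,  0.        ,  0.        ]), 'position': array([ 0.12386089, -0.29114613,  0.46799571]), 'rotation': array([[ 0.85839362, -0.26321688,  0.44031495],
       [-0.51257922, -0.40567972,  0.75676054],
       [-0.02056531, -0.87529472, -0.48315239]])}
{'K': array([[284.05856882,   0.        , 258.95535297],
       [  0.        , 284.05856882, 188.15398564],
       [  0.        ,   0.        ,   1.        ]]), 'dist': arr
[... 595 characters left out ...]
05, -1.27398373e-03,  1.13549027e-04, -3.99672804e-03,
       -7.63728091e-04,  9.62019490e-06, -6.12858511e-05]), 'joint_efforts': array([ 1.46723447e-03, -5.11512172e+01, -4.66140162e-02, -2.38387764e+01,
        1.07959594e-02,  4.40623859e-03,  2.03553121e-06]), 'position': array([ 0.29570902, -0.60625266,  0.25537014]), 'tcp_rot': array([[ 8.98788837e-01,  4.38381041e-01, -8.29775785e-04],
       [ 4.38381821e-01, -8.98787513e-01,  1.54444196e-03],
       [-6.87380410e-05, -1.75188581e-03, -9.99998463e-01]]), 'wrist_force': array([ 0.08273743, -0.45678408, -1.04962532]), 'ft_torque': array([-0.00834247, -0.05194563,  0.06729643]), 'gripper_force': 0.0, 'finger_gap': 0.08550071376031756}
```

View pics/top0.png

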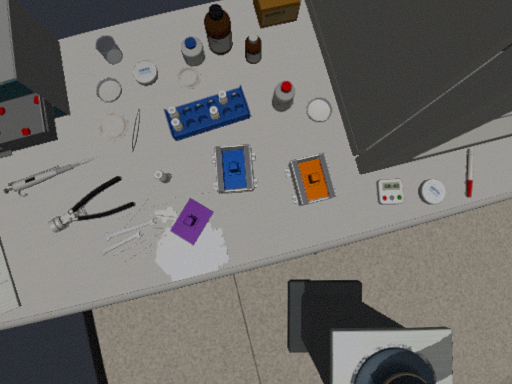

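View pics/side0.png

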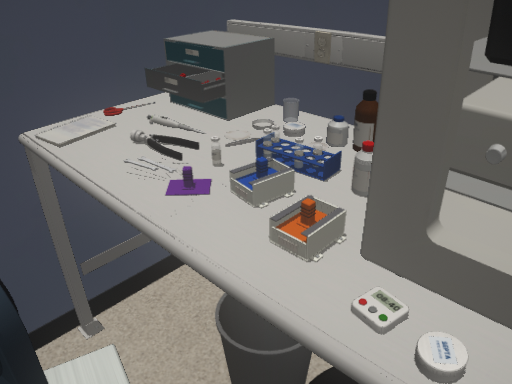

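The lookalikes in the top view are the orange lid at (313,180), the blue lid at (235,168), which must stay shut, and the loose purple decoy at (190,222). I choose orange. Next I measure it and check it in a close crop.

```bash
cat > h.py <<'E'
import numpy as np,cv2
def rays(c,px,T=None):
    px=np.asarray(px,float).reshape(-1,1,2)
    n=cv2.undistortPoints(px,c["K"],c["dist"]).reshape(-1,2)
    d=np.c_[n,np.ones(len(n))]
    R,t=(c["rotation"],c["position"]) if T is None else (T[:3,:3],T[:3,3])
    return t,d@R.T
def onplane(c,px,z,T=None):
    t,d=rays(c,px,T); return t+d*((z-t[2])/d[:,2])[:,None]
def cloud(c,depth,T=None):
    v,u=np.mgrid[:384,:512]; t,d=rays(c,np.c_[u.ravel(),v.ravel()],T)
    P=(t+d*depth.reshape(-1,1)).reshape(384,512,3); P[depth==0]=np.nan; return P
def hue(p,lo,hi,s=120,v=40):
    return cv2.inRange(cv2.cvtColor(p,cv2.COLOR_RGB2HSV),(lo,s,v),(hi,255,255))>0
E
python3 - <<'E'
from rig import camera_params
from h import *
for n in("top","side"):
    f=np.load(f"pics/{n}0.npz");p,d=f["p"],f["d"];c=camera_params(n);P=cloud(c,d)
    for nm,lo,hi in(("orange",5,16),("blue",105,118),("purple",130,155)):
        m=hue(p,lo,hi)&(P[...,2]<.1)
        k,l,s,ce=cv2.connectedComponentsWithStats(m.astype(np.uint8))
        for j in range(1,k):
            if s[j,4]<60: continue
            Q=P[l==j]; pl=Q[abs(Q[:,2]-np.median(Q[:,2]))<.006]; top=Q[Q[:,2]>.072]
            if nm=="purple": top=Q[Q[:,2]>.045]
            print(n,nm,ce[j].round(),s[j,4],"z",np.percentile(Q[:,2],[5,50,95]).round(3),"c",np.median(Q,0).round(3),"post",top.mean(0).round(3) if len(top) else 0,len(top),
             cv2.minAreaRect(pl[:,:2].astype(np.float32)*1000))
    if n=="top":
        for ctr in((313,180),(235,168)):
            u,v=ctr;sub=P[v-40:v+40,u-35:u+35].reshape(-1,3)
            for a,b in((.044,.062),):
                q=sub[(sub[:,2]>a)&(sub[:,2]<b)]; print("rails",ctr,len(q),cv2.minAreaRect(q[:,:2].astype(np.float32)*1000),np.median(q[:,2]))
        crop=cv2.resize(p[120:220,200:350],None,fx=5,fy=5,interpolation=cv2.INTER_CUBIC);cv2.imwrite("pics/crop1.png",crop[:,:,::-1])
E
```

```text
top orange [253.  45.] 88 z [0.077 0.082 0.088] c [0.871 0.371 0.082] post [0.872 0.371 0.082] 88 ((874.315673828125, 371.25537109375), (36.38976287841797, 26.03995704650879), 89.66645812988281)
top orange [313. 179.] 838 z [0.031 0.034 0.08 ] c [0.53  0.214 0.034] post [0.532 0.216 0.08 ] 71 ((534.2708129882812, 211.73362731933594), (100.2054443359375, 56.40401840209961), 14.364421844482422)
top blue [190.  43.] 91 z [0.075 0.078 0.081] c [0.879 0.534 0.078] post [0.879 0.534 0.078] 91 ((880.2145385742188, 534.96142578125), (27.193342208862305, 25.83628273010254), 55.400909423828125)
top blue [210. 114.] 2019 z [0.001 0.036 0.04 ] c [0.704 0.489 0.036] post 0 0 ((706.4703369140625, 488.5252990722656), (76.7413101196289, 203.61619567871094), 19.22926139831543)
top blue [233. 169.] 844 z [0.031 0.033 0.08 ] c [0.554 0.415 0.033] post [0.556 0.415 0.08 ] 67 ((557.8325805664062, 415.8389587402344), (99.59028625488281, 56.70577621459961), 5.457740783691406)
top purple [191. 221.] 986 z [0.    0.003 0.049] c [0.424 0.522 0.003] post [0.424 0.523 0.05 ] 66 ((424.1870422363281, 523.43457031
[... 755 characters left out ...]
[0.003 0.077 0.082] c [0.555 0.41  0.077] post [0.554 0.413 0.079] 62 ((556.104248046875, 416.42578125), (22.203580856323242, 20.35716438293457), 14.986776351928711)
side blue [267. 171.] 79 z [0.032 0.044 0.06 ] c [0.567 0.411 0.044] post 0 0 ((557.1286010742188, 408.0075988769531), (20.058523178100586, 3.57938814163208), 4.724322319030762)
side blue [248. 179.] 162 z [0.032 0.033 0.041] c [0.526 0.429 0.033] post 0 0 ((532.9540405273438, 417.4654541015625), (50.09619140625, 64.14048767089844), 2.485184907913208)
side purple [188. 187.] 510 z [0.001 0.003 0.005] c [0.418 0.519 0.003] post 0 0 ((421.9458923339844, 523.7186889648438), (73.93353271484375, 97.72969818115234), 60.17463302612305)
```

View pics/crop1.png

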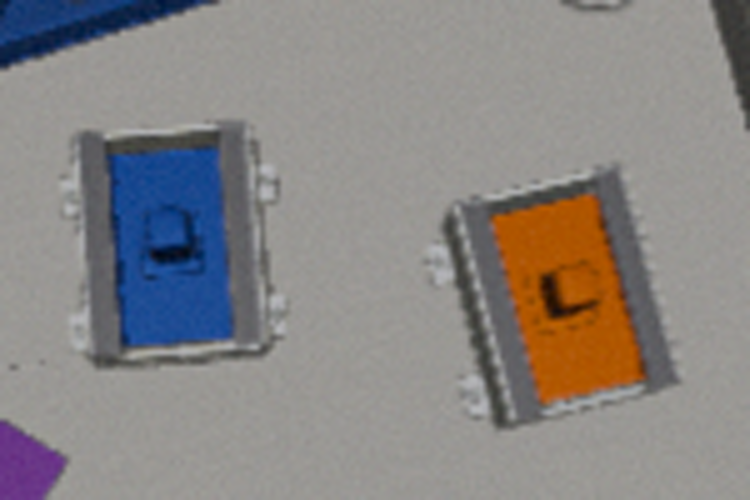

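The crop confirms it. The orange lid is in its rails with the white lip at the near end (crop 590,400) and the back wall at the far end (530,200). Measured tray: (0.534, 0.2155), yaw 14.4°, rail rectangle 114.6x91.3 mm at z 0.054, which matches the spec. I'll swing in at a 0.45 m radius, hover, and refine with the wrist camera.

```bash
cat >> h.py <<'E'
def Rt(deg):
    a=np.radians(deg);y=np.array([np.cos(a),np.sin(a),0]);z=np.array([0,0,-1.]);return np.c_[np.cross(y,z),y,z]
def T_wrist(s,c):
    T=np.eye(4);T[:3,:3]=s["tcp_rot"];T[:3,3]=s["position"];return T@c["tool_from_camera"]
E
python3 - <<'E'
from rig import *
from h import *
a=np.radians(-64);
movep([.45*np.cos(a),.45*np.sin(a),.25],Rt(-64))
command_gripper(.045,40)
q=np.array(sense()["joint_pos"]); print(q.round(3),sense()["time_s"])
b=np.radians(22); R=Rt(14.4)
tgt=inverse_kinematics([.45*np.cos(b),.45*np.sin(b),.25],Rt(22)); print("tgt",tgt)
dq=tgt[0]-q[0]; q2=q.copy()
from math import pi
q2[0]=tgt[0] if np.allclose(tgt[1:],q[1:],atol=.1) else q[0]+np.sign(dq)*np.radians(86)
move_joints(q2); s=sense(); print(s["position"],s["joint_pos"],s["time_s"])
movep([.45*np.cos(b),.45*np.sin(b),.22],Rt(22))
move_l([.53,.2147,.20],R,feed=.15)
sleep(.3)
s=sense();p,d=camera("wrist");c=camera_params("wrist");T=T_wrist(s,c)
np.savez("pics/w0.npz",p=p,d=d,T=T);P=cloud(c,d,T)
cv2.imwrite("pics/w0.png",p[:,:,::-1])
m=hue(p,5,16)&(P[...,2]<.1);Q=P[m]
pl=Q[abs(Q[:,2]-.034)<.006];top=Q[Q[:,2]>.075]
print(s["position"],s["time_s"],s["wrist_force"],m.sum(),np.percentile(Q[:,2],[5,50,95]))
print("lid",cv2.minAreaRect(pl[:,:2].astype(np.float32)*1000),"post",top.mean(0),cv2.minAreaRect(top[:,:2].astype(np.float32)*1000))
E
```

```text
[ 1.096  0.11  -0.079  2.045  0.01   0.987 -0.105] 1.475
tgt [ 0.59803936  0.33425818 -1.27199862  2.00233167  0.36615915  1.06690479
 -0.45666025]
[0.41779022 0.16765403 0.24984501] [-0.40341126  0.11026221 -0.07805871  2.04532598  0.01062262  0.98673723
 -0.10497305] 3.675
[0.52972479 0.21456772 0.20033864] 5.2 [-0.41177125 -0.3849254  -0.56325928] 5203 [0.0336433  0.03504821 0.0823292 ]
lid ((533.4637451171875, 209.93118286132812), (101.8453598022461, 60.35554122924805), 15.079182624816895) post [0.53174607 0.21798199 0.082088  ] ((532.1669311523438, 216.85061645507812), (18.803749084472656, 20.216753005981445), 14.30288028717041)
```

View pics/w0.png

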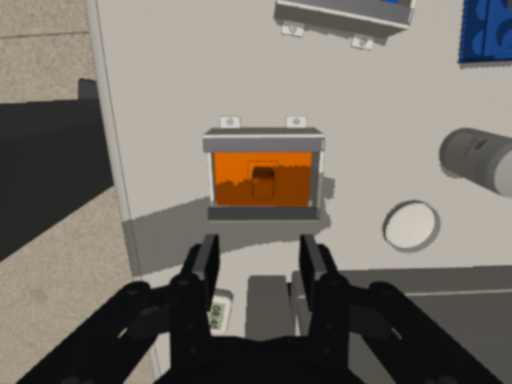

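The wrist view shows the post between the fingers at (263,178). It measures (0.532, 0.217, 0.082), 19x20 mm, yaw 14.3°, so all views agree. Now I grasp and lift 12 mm, and also find the bench edge.

Run:
```python
from rig import *
from h import *
f=np.load("pics/w0.npz");c=camera_params("wrist")
print("edge",onplane(c,[[92,30],[110,150],[130,260]],0,f["T"]).round(3))
R=Rt(14.4);g=np.array([.532,.217])
move_l([*g,.12],R,feed=.15)
print("hit",move_l([*g,.068],R,feed=.06,until_force=8))
command_gripper(.0,40);s=sense();print(s["position"],s["finger_gap"],s["gripper_force"],s["wrist_force"])
f0=s["wrist_force"];p=s["position"]
print("hit",move_l([p[0],p[1],p[2]+.012],None,feed=.03,until_force=15))
sleep(.2);s=sense();print(s["position"],s["finger_gap"],s["wrist_force"]-f0,s["time_s"])
pic,d=camera("side");cv2.imwrite("pics/s1.png",cv2.resize(pic[150:280,200:400],None,fx=4,fy=4)[:,:,::-1])
P=cloud(camera_params("side"),d);m=hue(pic,5,16);Q=P[m];Q=Q[(Q[:,0]<.62)&(Q[:,0]>.45)&(Q[:,2]<.1)];print("lid z",np.percentile(Q[:,2],[5,25,50]))
```

```text
edge [[0.328 0.313 0.   ]
 [0.358 0.192 0.   ]
 [0.396 0.05  0.   ]]
hit False
[0.53244186 0.21716047 0.06853495] 0.019543476229596377 39.652143716812134 [-0.41701461 -0.60017471  2.15705167]
hit False
[0.53228696 0.21708498 0.08032357] 0.019719219143952905 [ 0.55295614  1.09047542 -3.42364043] 8.05
lid z [0.04393209 0.04476851 0.04550279]
```

View pics/s1.png

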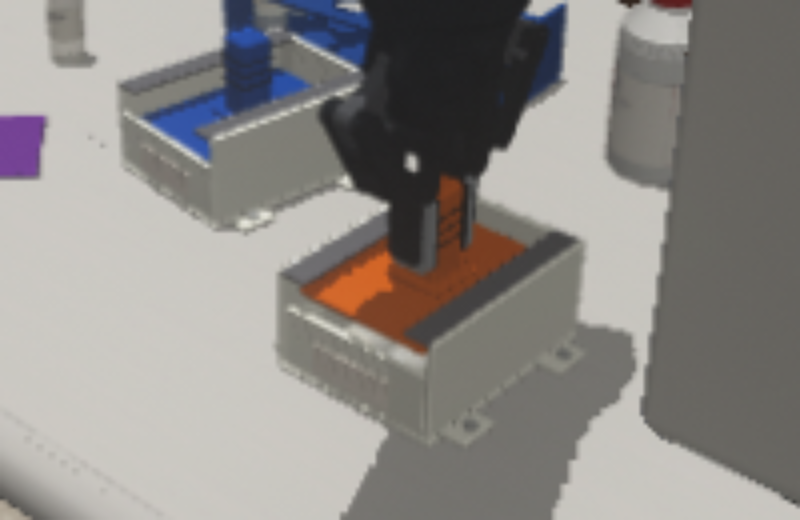

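The lid is level and about 11 mm up (top at z 0.0448), around crop pixel (430,280), with the post held at crop (450,215). Next I slide it out.

Run:
```python
from rig import *
from h import *
s=sense();p=s["position"];f0=s["wrist_force"];a=np.radians(14.4);u=np.array([np.cos(a),np.sin(a),0])
h=move_l(p-.120*u,None,feed=.06,until_force=15);s=sense();print("hit",h,s["position"],s["wrist_force"]-f0,s["finger_gap"],s["time_s"])
if not h:
    pic,d=camera("side");cv2.imwrite("pics/s2.png",cv2.resize(pic[130:330,150:400],None,fx=3,fy=3)[:,:,::-1])
    P=cloud(camera_params("side"),d);m=hue(pic,5,16);Q=P[m];Q=Q[(Q[:,0]<.62)&(Q[:,0]>.3)&(Q[:,2]<.1)]
    pl=Q[abs(Q[:,2]-.044)<.008];print("lid",cv2.minAreaRect(pl[:,:2].astype(np.float32)*1000),np.percentile(pl[:,2],[5,50,95]))
```

```text
hit False [0.41637978 0.18733298 0.0803808 ] [ 0.21910166  0.07691781 -0.89152924] 0.0197997897440194 10.25
lid ((415.3403625488281, 187.21116638183594), (100.49698638916016, 72.28215789794922), 14.538272857666016) [0.04378133 0.04518873 0.04791681]
```

View pics/s2.png

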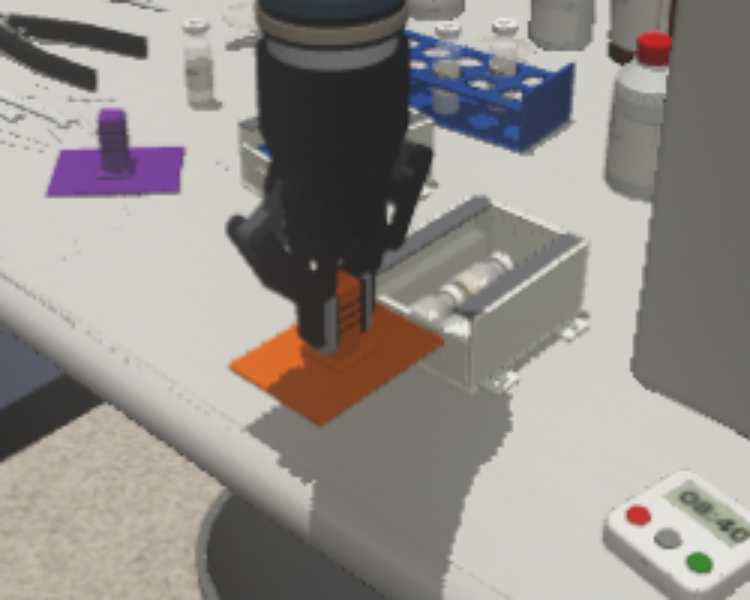

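The lid is fully clear of the tray. In the picture its plate is at (335,365), level, and the open tray with vials is at (480,290). I'll raise it, carry it left where the bench is deeper, and lay it down.

Run:
```python
from rig import *
from h import *
p=sense()["position"]
move_l([p[0],p[1],.125],None,feed=.1)
move_l([.425,.305,.125],None,feed=.12)
move_l([.425,.305,.047],None,feed=.08)
sleep(.2)
h=move_l([.425,.305,.037],None,feed=.01,until_force=3);s=sense();print("touch",h,s["position"],s["wrist_force"],s["time_s"])
command_gripper(.045);sleep(.1)
s=sense();move_l([.425,.305,.19],None,feed=.12)
sleep(.3);print(sense()["position"],sense()["wrist_force"],sense()["time_s"],sense()["finger_gap"])
for n in("side","wrist"):
    s=sense();pic,d=camera(n);c=camera_params(n);T=T_wrist(s,c) if n=="wrist" else None
    P=cloud(c,d,T);m=hue(pic,5,16);Q=P[m];Q=Q[(Q[:,0]<.6)&(Q[:,2]<.1)];pl=Q[Q[:,2]<.02]
    print(n,cv2.minAreaRect(pl[:,:2].astype(np.float32)*1000),np.percentile(pl[:,2],[5,50,95]),Q[:,2].max())
    if n=="side":
        cv2.imwrite("pics/s3.png",cv2.resize(pic[100:330,120:400],None,fx=2.5,fy=2.5)[:,:,::-1])
```

```text
touch True [0.42490481 0.30493455 0.0385233 ] [-0.37800688 -0.67831554  4.45751496] 14.15
[0.42490629 0.30491807 0.18965972] [-0.42746024  0.25367513  0.1798244 ] 16.3333 0.04530843322914871
side ((425.2734680175781, 305.8041687011719), (103.11473083496094, 73.65552520751953), 14.51773738861084) [0.00168889 0.00314877 0.01152391] 0.05356276469803545
wrist ((424.5911560058594, 304.6356201171875), (100.30174255371094, 71.345947265625), 13.940105438232422) [0.00360244 0.00483256 0.00724545] 0.05465502337133882
```

View pics/s3.png

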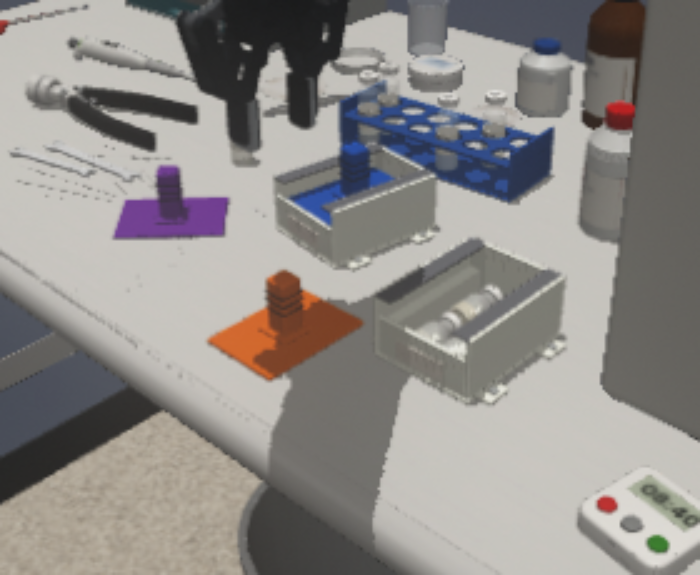

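The orange lid lies flat at picture pixel (285,335), post up and fully on the bench. The tray at (470,320) is open, the blue lid at (350,180) is still shut, and the gripper is clear above.

```bash
python3 -c "
from rig import *
print(finish_job())"
```

```text
the job is handed in; nothing more can be done
None
```

The orange lid was raised over the lip, slid out and laid flat on the bench with its post up; the blue-lidded tray is still shut, and I handed the job in at about 16 s of robot time.

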